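# Turn a circuit board over against the turning stop

### The job

The circuit board lies component side up in the channel of the turning cradle; its solder side has to be inspected. Without grasping or lifting it, push it along the channel with your fingertips so that its eared end climbs the ramps and the board stands up leaning on the bar that joins their tops, then go round behind it and push its top back the way it came so that it falls over and lies flat in the channel, solder side up. Leave the things around the cradle where they are, and finish with the robot clear of everything.

Things in the scene. Friction and masses are not known exactly. Their poses are not given: they have to be found in the camera images.
- cradle: fixed turning cradle: an aluminium plate on the bench, its top 4 mm above the bench, with a rail along each side (86 mm apart, 10 mm above the plate, 6 mm thick, x = -194 to +11 mm) and two ramps. Origin on the bench (z = 0), on the centre line, below the ramps' top edges; x runs level along the channel in the direction of pushing, towards the ramps; z up
- cradle_kerb (a point): foot of the low kerb (4 mm high) between the ramps, on the plate's top, 12 mm before the ramps' top edges: it stops the board's tail
- cradle_edge (a point): point half-way between the two steel ramps, at x and height of their top edges (41 mm above the bench). The ramps stand inside the rails, 54 mm apart, each 16 mm wide, rise at 40 degrees from the plate 44 mm before this point, and drop straight down behind. They carry the board's ears, the rest passes between; a round bar, 6 mm thick, joins their tops. 60 mm behind are free
- board: loose circuit board, 60 to 90 g: a stiff green plate 64 mm long (its x), 44 mm wide, 6 mm thick; at its +x end (the head) two ears, 13 mm long, make it 80 mm wide. Origin at the centre of its solder side (the underside at the start); z points out of the component side, where five blocks stand 4 mm proud. It starts flat on the plate, head towards the ramps, x within 0.04 rad of the cradle's
- board_centre (a point): centre of the board, half-way through its thickness
- board_head (a point): middle of the board's head end (eared), half-way through its thickness. With the tail at the kerb the board leans at about 70 degrees on the bar joining the ramps' tops, the head about 65 mm above the bench and 10 mm beyond the bar, and stays so when let go. Pushed back from behind by some 40 mm near its top it falls over by itself
- board_tail (a point): middle of the board's tail end (-x), half-way through its thickness. Pushed here the board slides (friction a few tenths of its weight) and the head climbs the ramps while the tail stays on the plate, until the kerb stops it
- pliers: crimping pliers with two blue handles, 190 mm long, 22 mm high, lying right of the cradle; to be left alone
- screwdriver: a screwdriver lying left of the cradle; to be left alone
- spool: a small grey spool, 56 mm across, 42 mm high, standing right of the ramps; to be left alone
- plug_big: white connector housing 36 x 26 x 18 mm, left of the ramps; to be left alone
- plug_small: white connector housing 26 x 20 x 14 mm, behind and left of the cradle; to be left alone
- jar: small jar, 44 mm across, 50 mm high, behind and right of the cradle; to be left alone
There are look-alikes about, which are no part of the job. Several things look just like the board: the one meant starts farthest to the robot's right.

How it is judged:
On the way:
1. the board stands tipped up, leaning on the bar between the ramps' tops with its tail down near the kerb (angle between board's own z axis and vertical between 1 and 1.55 rad and distance between board_tail and cradle_kerb below 0.02 m and z of board_head in the frame of cradle above 0.05 m), for 0.2 s.
At the end, for the whole second after the job is handed in: The board lies at rest in the channel, turned over: solder side up and flat within 0.14 rad, its centre less than 18 mm above the bench, within 15 mm of the channel's centre line and 20 to 150 mm before the ramps' top edges (angle between board's own z axis and vertical above 3 rad and x of board_centre in the frame of cradle between -0.15 and -0.02 m and y of board_centre in the frame of cradle between -0.015 and 0.015 m and z of board_centre in the frame of cradle below 0.018 m and linear speed of board below 0.02 m/s); the robot touches nothing.
It fails at once if the board is lifted or carried: both its ends are more than 30 mm above the bench (height (world z) of each of board_head, board_tail above 0.03 m).
It fails at once if one of the things around the cradle is moved by more than 20 mm (distance of any of pliers, screwdriver, spool, plug_big, plug_small, jar from where it was at the start of the episode above 0.02 m).
It also fails if it takes over 48 s, if anything falls off the work surface, if the arm or the gripper's body presses on something with over 40 N, if the wrist force passes 120 N, or if a joint passes its speed limit or range.

### The arm

A 6-joint arm with a two-finger parallel gripper is mounted at the origin on the work surface. World frame = base frame: x ahead of the robot, y to its left, z up, the work surface at z = 0. Lengths are in m, angles in rad, forces in N, time in s.
With the tool pointing down it reaches from about 0.275 to 0.75 m from the base axis. Payload 10.2 kg.
Tool frame: the origin (TCP) lies at the very end of the fingers, on their centre line; the grasp point (between the pads) lies 19 mm behind it (pinch_z is the z of the grasp point in the tool frame, in m); z points along the fingers, y is the line along which they close (so a half turn about z gives the same grasp; the last joint's range is limited). The gripper opens to 85 mm and grips with 20 to 120 N. Pads are 22 mm wide; open, the fingers measure 114 mm over their backs; the gripper's body (76 mm by 85 mm) begins 54 mm behind the grasp point. The pads swing forward as they close: fully open they stand 13 mm farther back than shut.
Start: joints at [-1.498, 0.313, 1.498, -0, 1.331, -0.223], TCP at [0.153, -0.502, 0.231] pointing down, gripper open.
Joint ranges: [-2.94, 2.94], [-0.97, 2.17], [0.19, 2.56], [-1.23, 4.37], [0.02, 3.11], [-2.88, 2.88]. Speed limits (rad/s): [2.39, 2.39, 3.01, 3.14, 3.14, 3.14].

### API

Orientations are given as a unit quaternion [x, y, z, w].
In Python, from workcell import * gives the robot as it stands. The module is installed in compiled form; this text tells all that it offers. Calls block until the motion is done:
- move_pose(position, orientation): joint-space move of the TCP to a pose.
- move_linear(position, orientation=None, v=0.15, f_stop=None): straight line of the TCP; orientation=None keeps the orientation; v is the mean speed in m/s. With f_stop (N) it stops when the force on the tool has changed by that much, and returns True; else False.
- set_joints(angles): joint-space move.
- let_go() and close(force=None): open the fingers fully, or close them until they stop; force is the grip in N (None keeps the last).
- pause(seconds).
- solve_ik(position, orientation): joint angles nearest the present ones, or None.
- snapshot(name): name is "scene" or "side" or "wrist"; returns (picture, depth): 400x640x3 uint8, red, green, blue; 400x640 float32, m along the optical axis (not along the pixel's ray), 0 where there is no reading.
- camera_info(name): a dict with "mtx" (3x3 intrinsics, pixels), "dist_coeffs" ([k1, k2, p1, p2, k3] as OpenCV has them; the pictures are not rectified), "cam_to_world" (4x4, takes a point from camera to world coordinates). Camera axes: x right, y down, z forward; pixel columns grow to the right and rows downward; lengths in m; the calibration is good to about 2 mm. A picture is of the moment at which its call begins: read the wrist's pose just before it. camera_info takes no time and is no camera call; for the wrist camera it gives the pose at the moment of the call.
A pose or a line that the arm cannot do raises IKError and nothing moves.
- finish_job(): hands the job in; it is judged then, once.
Readings, each from a call of its own:
- current_time_s(): time.
- current_joint_pos(): joint angles.
- current_dq(): joint speeds.
- current_tau(): joint torques, N m.
- current_position(): TCP position.
- current_ee_rot(): TCP orientation.
- current_contact_force(): force on the tool from outside, world axes, zero at the start.
- current_torque(): the same for the moment, N m.
- current_width(): opening from 0.0 (shut) to 1.0 (fully open).
- current_grasp_force(): force on a finger pad.
Only numpy, scipy, OpenCV 4.12 (cv2) and the standard library are available. Lean on these libraries where they do the work, as an engineer would, in place of code of your own. Each camera call takes 0.05 s, during which the arm holds its last target. There are 200 camera calls.

## Working session

There is one attempt and no reset: what is moved stays moved. The work goes in short steps, each a Python script; the robot and the scene stay as the last script left them, time stands still between calls to the robot, and variables do not carry over. Pictures are saved under pics/ and viewed, at most 10 in all, crops included, and the job is handed in when it is done.

```bash
mkdir -p pics; cat > h.py <<'E'
from workcell import *
import numpy as np, cv2
def snap(n,f=None):
    i=camera_info(n); p,d=snapshot(n)
    if f: cv2.imwrite('pics/'+f,p[:,:,::-1])
    return p,d,i
def cloud(d,i):
    h,w=d.shape; u,v=np.meshgrid(np.arange(w),np.arange(h))
    q=cv2.undistortPoints(np.stack([u,v],-1).reshape(-1,1,2).astype(np.float32),np.array(i['mtx']),np.array(i['dist_coeffs'])).reshape(h,w,2)
    P=np.dstack([q[...,0]*d,q[...,1]*d,d]); T=np.array(i['cam_to_world'])
    P=P@T[:3,:3].T+T[:3,3]; P[d==0]=np.nan
    return P
def pix(P,i):
    T=np.linalg.inv(np.array(i['cam_to_world'])); r=cv2.Rodrigues(T[:3,:3])[0]
    return cv2.projectPoints(np.atleast_2d(P).astype(float),r,T[:3,3],np.array(i['mtx']),np.array(i['dist_coeffs']))[0][:,0]
E
python3 - <<'E'
from h import *
for n in('scene','side','wrist'):
    p,d,i=snap(n,n+'0.png'); np.savez(n+'0.npz',p=p,d=d,P=cloud(d,i)); print(n,np.round(i['cam_to_world'],3).tolist())
print(current_ee_rot(),current_time_s())
E
```

```text
scene [[0.503, 0.587, -0.634, 1.178], [0.864, -0.342, 0.37, -0.316], [0.0, -0.734, -0.679, 0.691], [0.0, 0.0, 0.0, 1.0]]
side [[0.942, -0.245, 0.231, 0.382], [-0.336, -0.646, 0.686, -0.519], [-0.019, -0.723, -0.69, 0.632], [0.0, 0.0, 0.0, 1.0]]
wrist [[0.291, -0.923, -0.25, 0.216], [-0.957, -0.282, -0.075, -0.484], [-0.001, 0.261, -0.965, 0.373], [0.0, 0.0, 0.0, 1.0]]
[ 9.89081362e-01  1.47369767e-01  3.03134996e-05 -4.58441356e-04] 0.15
```

View pics/scene0.png

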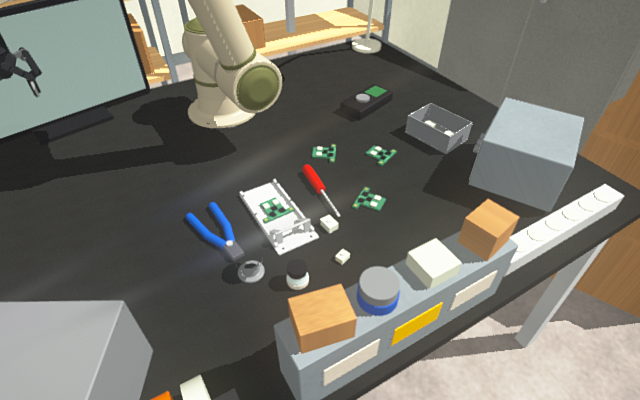

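View pics/wrist0.png

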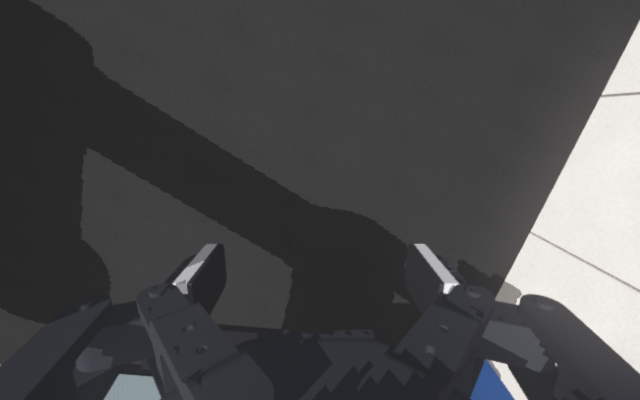

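The scene picture shows the cradle at about (278,215), with its ramps toward (297,232). The look-alike boards are at (276,209), (324,152), (380,154) and (369,199). The robot's right is image left, so the board in the cradle at (276,209) is the one meant. The wrist view shows only bench. I'll confirm with an enlarged crop and measure.

```bash
python3 - <<'E'
from h import *
z=np.load('scene0.npz'); P=z['P']
for u,v in [(276,209),(324,152),(380,154),(369,199)]: print(u,v,P[v,u].round(3))
a=cv2.resize(z['p'][160:285,180:360],None,fx=4,fy=4,interpolation=2)
cv2.imwrite('pics/c1.png',a[:,:,::-1])
# side projection of cradle
i=camera_info('side'); print(pix(P[209,276],i))
for n in('scene','side'):
    Z=np.load(n+'0.npz'); P=Z['P']; c=Z['p'].astype(int)
    m=(abs(P[...,0]-.5)<.25)&(P[...,1]<.05)&(P[...,1]>-.3)&(P[...,2]<.06)&(P[...,2]>.001)&(c.min(-1)>110)
    print(n,m.sum(),np.nanmin(P[m],0),np.nanmax(P[m],0), Z['d'].max())
E
```

```text
276 209 [ 0.524 -0.058  0.013]
324 152 [0.386 0.158 0.013]
380 154 [0.466 0.294 0.007]
369 199 [0.604 0.158 0.009]
[[310.87575837 265.10142292]]
scene 3795 [ 0.41272371 -0.20741205  0.00100177] [0.7499589  0.04961219 0.04394784] 3.8065574
side 6949 [ 0.41946978 -0.24399328  0.00100127] [0.74332545 0.04312768 0.05297582] 2.939233
```

View pics/c1.png

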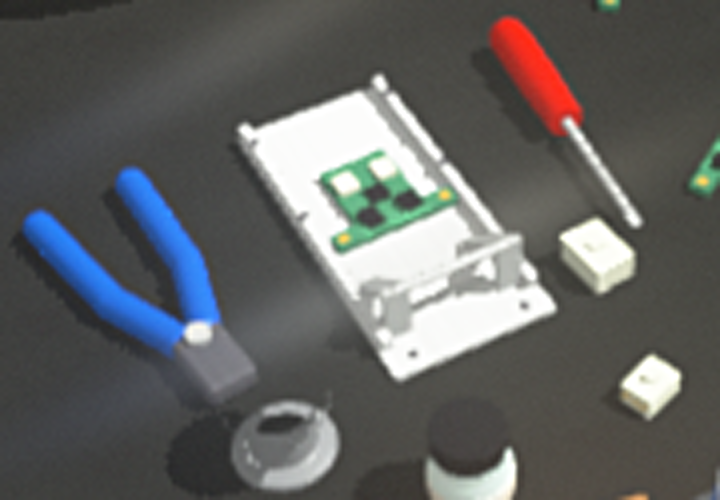

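View pics/side0.png

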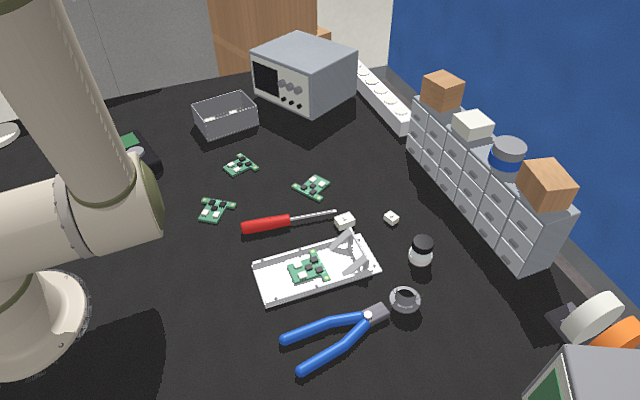

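The crop confirms it: the board lies in the cradle at y = -0.058 (lowest y of the four), ears toward the ramps. The side view shows the same at (310,265), with the ramps at (350,250). Next I'll take an overhead wrist look for exact poses.

```bash
python3 - <<'E'
from h import *
from scipy.spatial.transform import Rotation as R
for n in('scene','side'):
    Z=np.load(n+'0.npz'); P=Z['P']; c=Z['p'].astype(int)
    m=(c.min(-1)>100)&(P[...,2]>.002)&(P[...,2]<.06)&(abs(P[...,1]+.06)<.1)&(abs(P[...,0]-.54)<.15)
    k,l,s,ce=cv2.connectedComponentsWithStats(cv2.morphologyEx(m.astype(np.uint8),cv2.MORPH_CLOSE,np.ones((3,3))))
    b=1+s[1:,4].argmax(); Q=P[(l==b)&m]; print(n,len(Q),cv2.minAreaRect(Q[:,:2].astype(np.float32)*1000))
    q=Q[Q[:,2]>.036]; print('high',q.mean(0),len(q))
q=[1,0,0,0]
s=solve_ik([.44,-.06,.36],q);print(s)
move_pose([.44,-.06,.36],q)
close()
p,d,i=snap('wrist','w1.png'); np.savez('w1.npz',p=p,d=d,P=cloud(d,i)); print(np.round(i['cam_to_world'],3).tolist(),current_time_s(),current_joint_pos())
E
```

```text
scene 2783 ((531.9805908203125, -59.04029846191406), (230.93019104003906, 130.47190856933594), 1.1989870071411133)
high [ 0.61902557 -0.0629917   0.0400606 ] 118
side 5456 ((532.408447265625, -36.855499267578125), (226.71014404296875, 149.16867065429688), 0.826040506362915)
high [ 0.61497387 -0.06205063  0.03910249] 166
[-4.00512338e-01  6.81283469e-02  1.46469643e+00 -4.44089210e-16
  1.60876788e+00  1.17028399e+00]
[[-0.0, -0.965, -0.262, 0.506], [-1.0, 0.0, -0.0, -0.061], [0.0, 0.262, -0.965, 0.502], [0.0, 0.0, 0.0, 1.0]] 2.925 [-4.00468611e-01  6.81353122e-02  1.46467559e+00 -2.46679360e-05
  1.60873981e+00  1.17029931e+00]
```

View pics/w1.png

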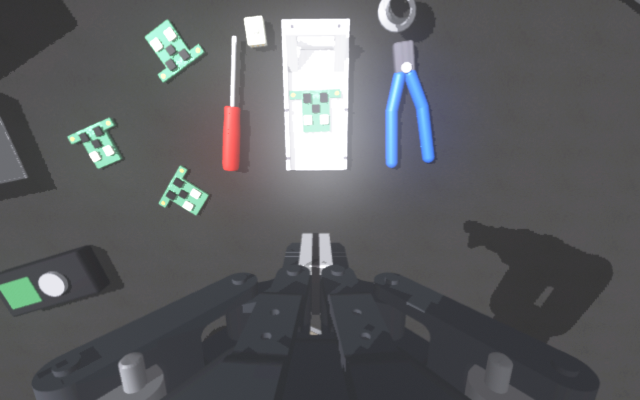

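The overhead view shows the cradle at columns 284–350 and rows 20–170, with the board at (316,107), its ears at row 94, and the ramps at rows 35–70. Everything agrees with the description. Now the numbers.

```bash
python3 - <<'E'
from h import *
Z=np.load('w1.npz'); P=Z['P']; p=Z['p'].astype(int)
m=(p.min(-1)>90)&(P[...,2]>-.004)&(P[...,2]<.06); m[:, :278]=0; m[:,356:]=0; m[178:]=0
k,l,s,_=cv2.connectedComponentsWithStats(m.astype(np.uint8)); b=1+s[1:,4].argmax(); M=l==b
Q=P[M]; print('rect',cv2.minAreaRect(Q[:,:2].astype(np.float32)*1000), np.percentile(Q[:,2],[5,50,95]))
# left/right edge per row, by x
rows=range(75,165)
L=[];Rr=[]
for v in rows:
    u=np.where(M[v])[0]; L.append(P[v,u[0]+1]);Rr.append(P[v,u[-1]-1])
for n,A in(('L',L),('R',Rr)):
    A=np.array(A); f=np.polyfit(A[:,0],A[:,1],1); print(n,f[0],np.polyval(f,.5),np.median(A[:,2]))
h=Q[Q[:,2]>.034]; print('high n',len(h),h.mean(0),h.min(0),h.max(0), cv2.minAreaRect(h[:,:2].astype(np.float32)*1000))
g=(p[...,1]>p[...,0]+25)&(p[...,1]>p[...,2]+10); g[:,:284]=0; g[:,350:]=0; g[140:]=0
g=cv2.morphologyEx(g.astype(np.uint8),cv2.MORPH_CLOSE,np.ones((7,7)))>0
B=P[g]; print('board',len(B),cv2.minAreaRect(B[:,:2].astype(np.float32)*1000),np.nanmin(B,0),np.nanmax(B,0),np.median(B[:,2]))
for n,c in (('spool',(398,12)),('plug',(256,31))): print(n,P[c[1],c[0]])
x=np.array([P[v,310:322,0].mean() for v in range(20,172)]); zz=np.array([np.median(P[v,310:322,2]) for v in range(20,172)])
print([(v+20,round(x[v],3),round(zz[v],3)) for v in range(0,70,4)])
v=np.where(m[:,330])[0]; print('ends',P[v[0]+1,330],P[v[-1]-1,330])
E
```

```text
rect ((540.51171875, -63.252647399902344), (131.02626037597656, 266.26025390625), 89.88029479980469) [-0.00116529  0.00369747  0.02307545]
L -0.03162545604467693 -0.002203461230735981 0.00015139927290858113
R 0.03340908610639348 -0.12359196426046473 1.718931405608748e-05
high n 436 [ 0.61671154 -0.06086534  0.03895018] [ 0.60754788 -0.10436095  0.03401367] [ 0.62217586 -0.01820764  0.0430678 ] ((614.8679809570312, -61.285072326660156), (86.15359497070312, 14.618228912353516), 89.98484802246094)
board 858 ((nan, nan), (0.0, 0.0), 0.0) [ 0.4844425  -0.09933934  0.00742363] [ 0.54669601 -0.02145759  0.01449183] nan
spool [ 0.65671693 -0.18358884  0.00095603]
plug [0.62615915 0.02460436 0.02130225]
[(20, np.float64(0.645), np.float64(0.004)), (24, np.float64(0.64), np.float64(0.004)), (28, np.float64(nan), np.float64(nan)), (32, np.float64(0.62), np.float64(0.04)), (36, np.float64(0.624), np.float64(0.004)), (40, np.float64(0.618), np.float64(0.003)), (44, np.float64(0.613), np.float64(0.004)), (48, np.float64(0.606), np.float64(0.008)), (52, np.float64(0.602), np.float64(0.004)), (56, np.float64(0.596), np.float64(0.004)), (60, np.float64(0.59), np.float64(0.003)), (64, np.float64(0.585), np.float64(0.003)), (68, np.float64(0.579), np.float64(0.004)), (72, np.float64(0.573), np.float64(0.004)), (76, np.float64(0.567), np.float64(0.004)), (80, np.float64(0.562), np.float64(0.004)), (84, np.float64(0.556), np.float64(0.004)), (88, np.float64(0.55), np.float64(0.004))]
ends [ 0.6717792  -0.08267638 -0.00134228] [ 0.40960331 -0.0858707   0.00051975]
```

Cradle origin is about (0.619, -0.0615), yaw about 0: bar at x = 0.620 with z = 0.040, kerb at 0.606. The board spans x = 0.484–0.547 (63 mm) with centre y = -0.060, which matches the given sizes. Now the push.

```bash
python3 - <<'E'
from h import *
q=[1,0,0,0]; y=-.0612
move_pose([.450,y,.06],q)
print(move_linear([.450,y,.0055],v=.08,f_stop=10), current_position(), current_contact_force())
print(move_linear([.572,y,.0055],v=.05,f_stop=15), current_position(), current_contact_force())
print(move_linear([.593,y,.0055],v=.02,f_stop=8), current_position(), current_contact_force(),current_time_s())
p,d,i=snap('side'); np.savez('s2.npz',p=p,d=d,P=cloud(d,i))
a=cv2.resize(p[180:320,230:420],None,fx=4,fy=4,interpolation=2); cv2.imwrite('pics/s2.png',a[:,:,::-1])
E
```

```text
False [ 0.45031618 -0.06129911  0.00589534] [ 0.4582966  -0.37845337 -0.06495306]
False [ 0.57197155 -0.06120922  0.00555866] [-1.30349447  0.71380347  0.14320421]
True [ 0.58845763 -0.06106969  0.00471622] [-0.47992557  0.13316233  0.85121529] 8.3333
```

View pics/s2.png

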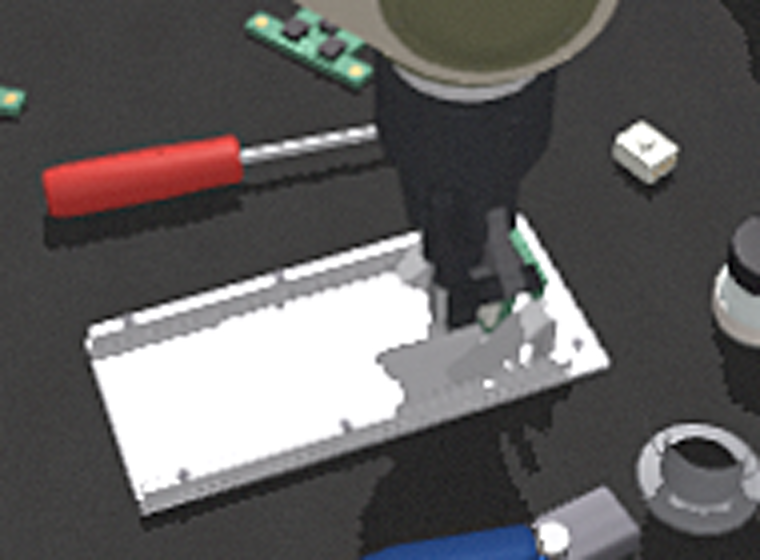

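The board (crop (525,265)) stands up behind the fingers and its tail has stopped at the kerb. I'll back off, check that it leans, and go round behind it.

```bash
python3 - <<'E'
from h import *
y=-.0612
move_linear([.545,y,.012],v=.06)
move_linear([.52,y,.17],v=.2)
p,d,i=snap('scene'); P=cloud(d,i); c=p.astype(int)
a=cv2.resize(p[160:285,180:360],None,fx=4,fy=4,interpolation=2); cv2.imwrite('pics/c3.png',a[:,:,::-1])
g=(c[...,1]>c[...,0]+20)&(abs(P[...,1]+.061)<.06)&(abs(P[...,0]-.6)<.1)
B=P[g]; print(len(B),np.nanmin(B,0),np.nanmax(B,0)); print(current_time_s())
E
```

```text
128 [ 5.57218630e-01 -1.01477292e-01 -1.97312367e-04] [ 0.62619079 -0.00244836  0.06793756]
10.2667
```

View pics/c3.png

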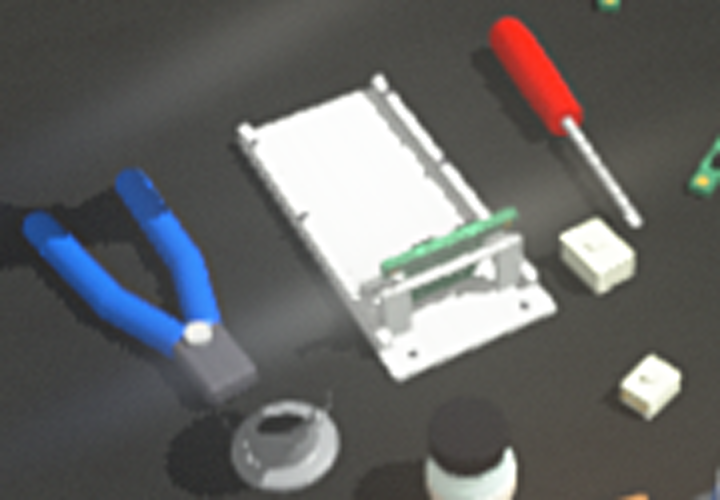

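The board stands leaning on the bar (head edge at crop (385,265)–(515,215), z about 0.066). Now I'll push it back from behind.

```bash
python3 - <<'E'
from h import *
y=-.0612; q=[1,0,0,0]
move_linear([.672,y,.17],q,v=.2)
print(move_linear([.672,y,.054],v=.1,f_stop=10))
print(move_linear([.588,y,.054],v=.05,f_stop=10),current_position(),current_contact_force())
pause(.3)
move_linear([.64,y,.075],v=.15)
move_linear([.64,y,.2],v=.2)
move_linear([.45,y,.30],v=.25)
p,d,i=snap('scene'); P=cloud(d,i); c=p.astype(int)
a=cv2.resize(p[160:285,180:360],None,fx=4,fy=4,interpolation=2); cv2.imwrite('pics/c4.png',a[:,:,::-1])
g=(c[...,1]>c[...,0]+20)&(abs(P[...,1]+.061)<.046)&(abs(P[...,0]-.55)<.12)
B=P[g]; print(len(B),np.nanpercentile(B,[2,50,98],axis=0)); print(current_time_s())
E
```

```text
False
False [ 0.58814294 -0.06117636  0.05397024] [-0.58145356 -0.65087381 -0.09735579]
460 [[ 0.51708528 -0.09795778  0.00479073]
 [ 0.55327792 -0.06240979  0.01461231]
 [ 0.58972389 -0.02533077  0.01704196]]
16.975
```

View pics/c4.png

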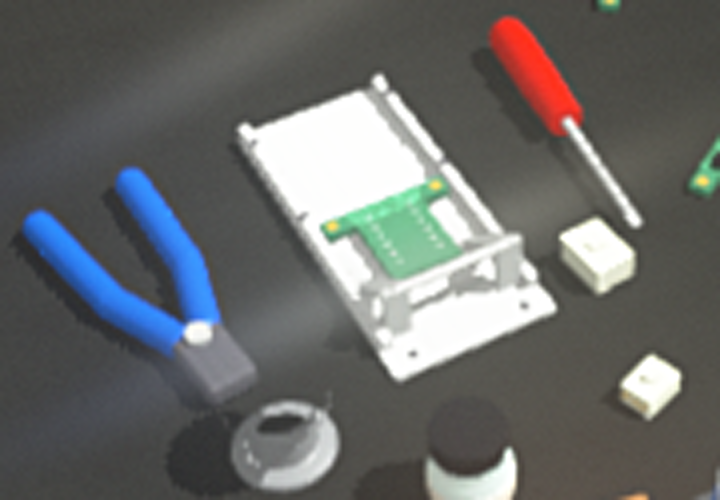

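The board lies solder side up at crop (395,235), with its head away from the ramps. I'll check its flatness, then hand in.

```bash
python3 - <<'E'
from h import *
p,d,i=snap('scene'); P=cloud(d,i); c=p.astype(int)
g=(c[...,1]>c[...,0]+20)&(abs(P[...,1]+.061)<.036)&(abs(P[...,0]-.55)<.04)&(P[...,2]>.01)
B=P[g]; A=np.c_[B[:,:2]-[.553,-.061],np.ones(len(B))]; f=np.linalg.lstsq(A,B[:,2],rcond=None)[0]; print(f)
if max(abs(f[:2]))<.1: print(finish_job())
E
```

```text
[0.00213682 0.00470597 0.01456074]
the job is handed in; nothing more can be done
None
```

The board now lies solder side up and flat in the channel (measured slope under 0.01 rad, top about 14.6 mm above the bench), the things around the cradle look undisturbed in the last picture, the robot is clear, and the job was handed in after about 17 s of the 48 s allowed; no verdict came back.

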